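Clear the oil bottle off the anvil and lay the broad blade on for engraving

ROBOT

A 7-joint arm with a two-finger parallel gripper is mounted at the origin on the work surface. World frame = base frame: x ahead of the robot, y to its left, z up, the work surface at z = 0. Lengths are in m, angles in rad, forces in N, time in s.
With the tool pointing down it reaches from about 0.425 to 0.925 m from the base axis. Payload 6.8 kg.
Tool frame: the origin (TCP) lies on the mounting face of the last link; the fingertips stand 173 mm ahead of it and the grasp point (between the pads) lies 155 mm ahead of it; z points along the fingers, y is the line along which they close (so a half turn about z gives the same grasp; the last joint's range is limited). The gripper opens to 85 mm and grips with 20 to 120 N. Pads are 22 mm wide; open, the fingers measure 114 mm over their backs; the gripper's body (76 mm by 85 mm) begins 54 mm behind the grasp point. The pads swing forward as they close: fully open they stand 13 mm farther back than shut.
Start: joints at [-1.423, 0.477, 0.022, 1.555, -0.011, 1.109, -0.083], TCP at [0.171, 0.653, 0.405] pointing down, gripper open.
Joint ranges: [-2.96, 2.96], [-0.34, 2.1], [-1.41, 1.46], [0.24, 2.44], [-1.37, 4.51], [0.17, 1.92], [-2.96, 2.96]. Speed limits (rad/s): [2.39, 2.39, 3.14, 3.14, 3.14, 3.14, 3.14].

INTERFACE

Orientations are given as a unit quaternion [w, x, y, z].
In Python, from station import bot gives the robot as it stands. The module is installed in compiled form; this text tells all that it offers.
- The arm moves only by the shell command python3 -m pendant 'ROWS' [FORCE]. ROWS is JSON, a list of rows, each a list of 5 numbers: the finger opening in m, from 0 to 0.0854, then the shift along the tool's x, y, z in m, then the turn about the tool's z in degrees. In form: [[jaw, x, y, z, yaw], ...]. A call has 1 to 12 rows; each row shifts and turns the commanded pose from where the row before left it, along the tool's axes as they then stand; what a row does not reach is not made up. A row lasts 1/12 s, in which the tool goes at most 41.7 mm and 7.16 degrees, less where a joint would pass 70% of its speed; a pose out of reach is approached as far as the arm can. A call with a gripper value outside its range is refused whole. The fingers move at their own pace and stop on an object; FORCE is the grip in N (left out, the last holds). Time passes only in rows, so rows that do not move let the fingers close. It gives the time, the measured TCP pose, the force, the opening and the grip force at its end, in the units of the state.
- bot.get_obs(): the state, without advancing time (a new reading comes with each control period).
- bot.read_camera(name): name is "scene" or "top"; returns (picture, depth): 384x512x3 uint8, blue, green, red; 384x512 float32, m along the optical axis (not along the pixel's ray), 0 where there is no reading.
- bot.camera_model(name): a dict with "intrinsics" (3x3 intrinsics, pixels), "R" (3x3) and "t" (3): a world point X has camera coordinates R X + t. Camera axes: x right, y down, z forward; pixel columns grow to the right and rows downward; lengths in m; the calibration is good to about 2 mm. A picture is of the moment at which its call begins. camera_model takes no time and is no camera call.
- bot.hand_in(): hands the job in; it is judged then, once.
Trained networks look in the newest picture that a camera, given by its name, has taken for a name from the list of things; names that differ only in an ending like _2 or _b are one class to them, and where a whole thing is asked for, a point or a joint stands for the part that bears it (a point fixed in the world has none). Each returns a list of dicts, best first, with "score" (0 to 1); they miss things now and then, are a little off and sometimes report something else, mostly with a low value. They report only what shows in the picture. A call takes as long as a camera call.
- bot.boxes_of(name, camera): "at" ([column, row] in pixels, amid what is visible of it).
- bot.trace(name, camera): "mask" (384x512 bool, what is visible of it) and "at" ([column, row] in pixels, amid what is visible of it).
- bot.pinpoint(name, camera): "at" ([column, row] in pixels: a listed point, or the origin of a listed thing).
The state is a dict: "t": time; "q": joint angles; "joint_vel": joint speeds; "joint_torque": joint torques, N m; "eef_pos": TCP position; "tool_rot": TCP orientation; "contact_force": force on the tool from outside, world axes, zero at the start; "torque": the same for the moment, N m; "gripper_width": opening from 0.0 (shut) to 1.0 (fully open); "grasp_force": force on a finger pad.
Only numpy, scipy, OpenCV 4.12 (cv2) and the standard library are available. Lean on these libraries where they do the work, as an engineer would, in place of code of your own. Each camera call takes 0.05 s, during which the arm holds its last target. There are 200 camera calls.

TASK

Someone left the little oil bottle standing on the wooden block of the anvil: lift it off without tipping it and stand it upright in the metal tray. Then take the broad knife blade (not the slim one beside it) from its rest and lay it flat on the block, centred and lengthwise along it (tip either way), lowering it on rather than dropping it.

Things in the scene. Friction and masses are not known exactly. Their poses are not given: they have to be found in the camera images.
- oil_mid (a point): Centre, half-way up, of the oil bottle: upright, round, amber, 36 mm in diameter up to 64 mm above its foot, 90 mm high in all with a narrower black cap, about 110 g. Its foot is 45 mm below this point. It starts on the wooden block of the anvil, up to 35 mm from the block's middle along its length.
- tray_in (a point): Centre of the inner floor of the fixed, empty, square metal tray: 130 x 130 mm outside, walls 3 mm thick; floor 3 mm and rim 18 mm above the bench. x and y run along its sides. Tray and blade rest lie on opposite sides of the anvil, either way round.
- blade_mid (a point): Middle of the broad flat steel blade (near its centre of mass), 6 mm thick, 420 g. x to the tip (105 mm), y to the dark spine, z up; 60 mm wide, sides parallel, from x = -55 to 45 mm; thin tang to -125. It lies on two wooden battens 30 mm high that cross under it 42 mm ahead and behind, 16 mm wide: its sides between are free beneath. Beside it, 45 to 63 mm clear, lies the 28 mm wide slim blade.
- block_top (a point): Centre of the top face of the wooden block fixed on the anvil, a steel cylinder 150 mm in diameter and 70 mm high. Block: 130 mm long (x), 40 mm wide (y), 25 mm high; top 95 mm above the bench, 25 mm above the steel. The broad blade is wider: each edge overhangs it by 10 mm.

How it is judged:
On the way, in this order (a step that is already met when the one before it is completed fails the run):
1. the oil bottle stands upright in the tray, let go (horizontal distance between oil_mid and tray_in below 0.063 m and z of oil_mid in the frame of tray_in between 0.037 and 0.051 m and angle between oil_mid's own z axis and vertical below 0.1 rad and contact force between the fingers and oil below 0.1 N and linear speed of oil below 0.03 m/s), for 0.2 s.
2. the broad blade lies flat along the block, let go (x of blade_mid in the frame of block_top between -0.022 and 0.022 m and y of blade_mid in the frame of block_top between -0.016 and 0.016 m and z of blade_mid in the frame of block_top between -0.003 and 0.009 m and angle between the x axis of blade_mid and the x axis of block_top, either way round below 0.21 rad and angle between blade_mid's own z axis and vertical below 0.1 rad and contact force between the fingers and blade below 0.1 N and linear speed of blade below 0.03 m/s), for 0.2 s.
At the end, for the whole second after the job is handed in: The bottle stands upright (6 degrees) on the tray floor. The broad blade lies flat (6 degrees), face up as before, on the block: its middle within 22 mm along and 16 mm across of the block's centre, its length within 12 degrees of the block's, either way. Both let go, at rest (all of step 1 and all of step 2); the robot touches nothing.
It fails at once if the oil bottle is tipped by more than 35 degrees (angle between oil_mid's own z axis and vertical above 0.61 rad).
It fails at once if the broad blade is let go more than 25 mm above the block (horizontal distance between blade_mid and block_top below 0.1 m and z of blade_mid in the frame of block_top above 0.028 m and contact force between the fingers and blade below 0.02 N).
It also fails if it takes over 72 s, if anything falls off the work surface, if the arm or the gripper's body presses on something with over 40 N, if the wrist force passes 120 N, or if a joint passes its speed limit or range.

## Working session

There is one attempt and no reset: what is moved stays moved. The work goes in short steps, Python scripts to look and compute and a shell command to move; the robot and the scene stay as the last step left them, time stands still between calls to the robot, and variables do not carry over. Pictures are saved under pics/ and viewed, at most 10 in all, crops included, and the job is handed in when it is done.

```bash
mkdir -p pics
cat > h.py <<'E'
import numpy as np, cv2
from station import bot
from scipy.spatial.transform import Rotation as Rn
def world(cam,depth,px):
    m=bot.camera_model(cam);K=np.array(m["intrinsics"]);R=np.array(m["R"]);t=np.array(m["t"])
    px=np.atleast_2d(px).astype(float)
    d=depth[px[:,1].round().astype(int).clip(0,383),px[:,0].round().astype(int).clip(0,511)]
    c=np.c_[(px[:,0]-K[0,2])/K[0,0]*d,(px[:,1]-K[1,2])/K[1,1]*d,d]
    return (c-t)@R
def pix(cam,X):
    m=bot.camera_model(cam);c=np.array(m["R"])@X+np.array(m["t"]);p=np.array(m["intrinsics"])@c
    return p[:2]/p[2]
def onplane(cam,px,z):
    m=bot.camera_model(cam);K=np.array(m["intrinsics"]);R=np.array(m["R"]);t=np.array(m["t"])
    d=R.T@np.linalg.inv(K)@np.array([px[0],px[1],1.]);o=-R.T@t
    return o+d*(z-o[2])/d[2]
def tool():
    s=bot.get_obs();q=s["tool_rot"];R=Rn.from_quat([q[1],q[2],q[3],q[0]]).as_matrix()
    return s,np.array(s["eef_pos"]),R
E
python3 - <<'E'
from h import *
np.set_printoptions(precision=3,suppress=True)
s,p,R=tool();print(s["t"],p,R)
ims=[]
for c in("scene","top"):
    im,d=bot.read_camera(c);np.save(c+"_d.npy",d);cv2.imwrite(f"pics/{c}0.png",im)
    m=bot.camera_model(c);print(c,-np.array(m["R"]).T@m["t"])
    for n in("oil_mid","tray_in","blade_mid","block_top"):
        for r in bot.pinpoint(n,c)[:2]:print(n,r["score"],np.round(r["at"]),world(c,d,r["at"])[0])
        for r in bot.trace(n,c)[:2]:
            mk=r["mask"];ys,xs=np.nonzero(mk);W=world(c,d,np.c_[xs,ys]);W=W[d[ys,xs]>0]
            print("  mask",r["score"],len(xs),"med",np.median(W,0),"min",np.percentile(W,2,0),"max",np.percentile(W,98,0))
            xy=W[:,:2]-np.median(W[:,:2],0);w,v=np.linalg.eigh(xy.T@xy);print("   rect",cv2.minAreaRect(W[:,:2].astype(np.float32)),"axis",v[:,1])
E
```

```text
0.0 [0.171 0.653 0.404] [[-0.967  0.253 -0.   ]
 [ 0.253  0.967 -0.002]
 [-0.    -0.002 -1.   ]]
scene [1.279 0.376 0.64 ]
oil_mid 0.61 [243. 185.] [ 0.581 -0.027  0.148]
  mask 0.78 521 med [ 0.575 -0.02   0.142] min [ 0.556 -0.04   0.097] max [ 0.582 -0.009  0.185]
   rect ((0.442437082529068, -0.09385882318019867), (0.31898725032806396, 0.03590866178274155), 28.89253044128418) axis [-0.878 -0.479]
tray_in 0.61 [373. 250.] [0.496 0.272 0.002]
  mask 0.73 2507 med [0.51  0.279 0.003] min [ 0.444  0.213 -0.   ] max [0.579 0.341 0.018]
   rect ((0.49980878829956055, 0.2784682810306549), (0.13066524267196655, 0.15664121508598328), 85.75875091552734) axis [-0.999 -0.039]
blade_mid 0.69 [157. 183.] [ 0.519 -0.347  0.033]
  mask 0.59 672 med [ 0.531 -0.338  0.035] min [ 0.412 -0.372  0.028] max [ 0.618 -0.312  0.038]
   rect ((0.5019555687904358, -0.34365808963775635), (0.2519492208957672, 0.07885298877954483), 6.059708595275879) axis [-0.999  0.045]
block_top 0.75 [238. 204.] [ 0.587 -0.038  0.095]
  mask 0.64 3042 med [ 0.632 -0.007  0.068] min [ 0.543 -0.088  0.005] max [0.667 0.045 0.
[... 1100 characters left out ...]
04 ]
   rect ((0.5100414156913757, -0.3490320146083832), (0.07257647812366486, 0.22886177897453308), 82.80318450927734) axis [-0.996  0.094]
block_top 0.56 [274. 183.] [ 0.588 -0.026  0.095]
block_top 0.34 [276. 193.] [ 0.552 -0.027  0.184]
  mask 0.74 2330 med [ 0.589 -0.028  0.07 ] min [ 0.519 -0.095  0.048] max [0.652 0.038 0.097]
   rect ((0.5869436264038086, -0.028289660811424255), (0.14826235175132751, 0.14663903415203094), 25.673608779907227) axis [-0.939 -0.345]
  mask 0.3 2253 med [0.508 0.28  0.003] min [ 0.446  0.214 -0.003] max [0.57  0.342 0.018]
   rect ((0.5081261992454529, 0.27994367480278015), (0.1356615275144577, 0.12962298095226288), 85.68812561035156) axis [-0.335  0.942]
```

Run:
```python
from h import *
np.set_printoptions(precision=3,suppress=True)
im=cv2.imread("pics/top0.png");d=np.load("top_d.npy")
cv2.imwrite("pics/topc.png",cv2.resize(im[130:280,110:440],None,fx=2.4,fy=2.4,interpolation=cv2.INTER_CUBIC))
ys,xs=np.mgrid[0:384,0:512];P=np.c_[xs.ravel(),ys.ravel()];W=world("top",d,P);ok=d.ravel()>0
def rep(n,m):
    Q=W[m&ok];r=cv2.minAreaRect(Q[:,:2].astype(np.float32));print(n,len(Q),Q.mean(0),r)
near=np.hypot(W[:,0]-.588,W[:,1]+.027)<.1
rep("block",near&(abs(W[:,2]-.095)<.006))
rep("anvil",near&(abs(W[:,2]-.07)<.006))
rep("cap",near&(W[:,2]>.178))
rep("body",near&(W[:,2]>.15)&(W[:,2]<.165))
for y0 in (-.45,):
    m=(W[:,2]>.031)&(W[:,2]<.045)&(W[:,1]<-.2)&(abs(W[:,0]-.5)<.2)
    rep("steel",m)
```

```text
block 564 [ 0.597 -0.029  0.094] ((0.5892505645751953, -0.02903684973716736), (0.039999183267354965, 0.1305653601884842), 85.60609436035156)
anvil 1653 [ 0.587 -0.028  0.069] ((0.5888402462005615, -0.029007911682128906), (0.1478414684534073, 0.1473054587841034), 24.657958984375)
cap 66 [ 0.561 -0.027  0.184] ((0.5608302354812622, -0.02686593122780323), (0.01925477385520935, 0.020734306424856186), 89.27395629882812)
body 67 [ 0.558 -0.027  0.161] ((0.5601659417152405, -0.02779497392475605), (0.034021202474832535, 0.03399231284856796), 0.9044985175132751)
steel 3284 [ 0.522 -0.403  0.037] ((0.5286604166030884, -0.4326358437538147), (0.4608195722103119, 0.28214335441589355), 88.50182342529297)
```

View pics/topc.png

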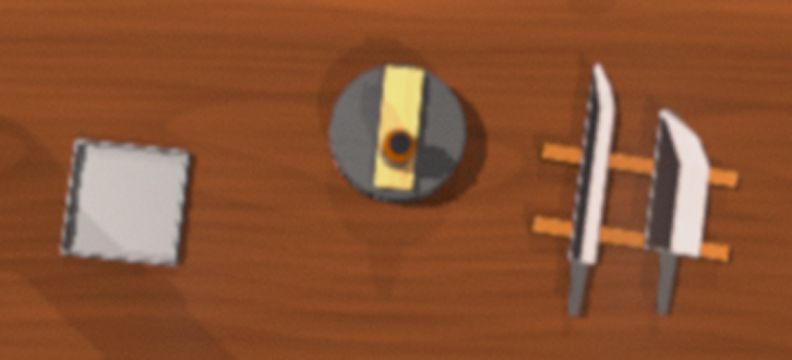

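View pics/scene0.png

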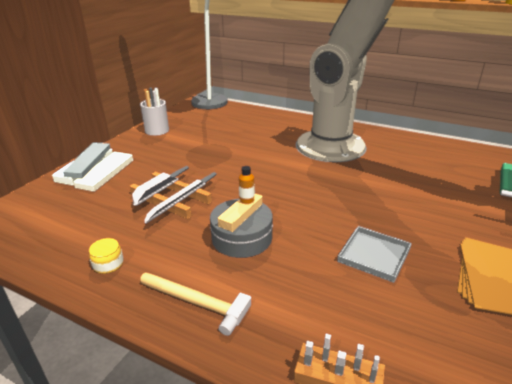

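The top view shows the tray at left (crop 125,205), the anvil with the block and bottle at (400,145), and the slim blade at (590,165). The broad blade is at (680,190), tip towards +x and spine on the left. The scene view agrees. The networks pick the broad blade correctly.

```bash
cat > go.py <<'E'
import sys
from h import *
np.set_printoptions(precision=4,suppress=True)
def to(x,y,z):
    s,p,R=tool();print("t",s["t"],"tcp",p,"yaw_y",np.degrees(np.arctan2(R[1,1],R[0,1])),"tilt",R[2,2],"q",np.array(s["q"]),"F",np.array(s["contact_force"]),"w",s["gripper_width"],s["grasp_force"])
    print("need tool",R.T@(np.array([x,y,z])-p))
if __name__=="__main__":to(*map(float,sys.argv[1:4]))
E
python3 -m pendant '[[0.0854,-0.014,-0.014,0,0],[0.0854,-0.0274,-0.028,0,0],[0.0854,-0.0274,-0.028,0,0],[0.0854,-0.0274,-0.028,0,0],[0.0854,-0.0274,-0.028,0,0],[0.0854,-0.0274,-0.028,0,0],[0.0854,-0.0274,-0.028,0,0],[0.0854,-0.0274,-0.028,0,0],[0.0854,-0.0274,-0.028,0,0],[0.0854,-0.0274,-0.028,0,0],[0.0854,-0.0274,-0.028,0,0],[0.0854,-0.0274,-0.028,0,0]]' 40
python3 go.py 0.5605 -0.0275 0.40
python3 - <<'E'
from h import *
np.set_printoptions(precision=4,suppress=True)
# blade fit from first top picture: known outline vs bright/dark-different-from-wood; use depth points of broad blade
d=np.load("top_d.npy");im=cv2.imread("pics/top0.png")
ys,xs=np.mgrid[0:384,0:512];P=np.c_[xs.ravel(),ys.ravel()];W=world("top",d,P)
bot.read_camera("top")
r=bot.trace("blade_mid","top")
if r:
    print(r[0]["score"],r[0]["at"]);m=r[0]["mask"].ravel();Q=np.array([onplane("top",p,.036) for p in P[m]])
    np.save("Q.npy",Q)
    for x0 in np.arange(.39,.64,.01):
        q=Q[abs(Q[:,0]-x0)<.005]
        if len(q):print(round(x0,3),len(q),q[:,1].min(),q[:,1].max())
E
```

```text
t: 1.9
eef_pos: [0.395, 0.2598, 0.4051]
tool_rot: [0.0, 0.128, 0.992, 0.0]
contact_force: [0.4, 1.1, 0.6]
gripper_width: 0.998
grasp_force: 0.0
t 1.9 tcp [0.395  0.2598 0.4051] yaw_y 75.34440557135798 tilt -0.9999995346664476 q [-0.9028  0.1378  0.2088  2.034  -0.0348  0.9721  0.6387] F [0.4456 1.1221 0.5723] w 0.9978104446825268 0.0
need tool [-0.2328 -0.2361  0.0049]
0.89 [388.4, 213.7]
0.4 19 -0.3302841906422724 -0.31696863502186057
0.41 21 -0.33307538214743787 -0.3196850998854224
0.42 22 -0.335872404835796 -0.32246588424798495
0.43 24 -0.33600957025372236 -0.3225890138605591
0.44 21 -0.33878041886150606 -0.3227123995171662
0.45 27 -0.33892086349745787 -0.3228051072693324
0.46 39 -0.3631232479855913 -0.32560004007404647
0.47 79 -0.3659236027899873 -0.30706420565989995
0.48 79 -0.36877141262883895 -0.3097945118267665
0.49 90 -0.36894377459156164 -0.30990513755118343
0.5 93 -0.3718007432150738 -0.30998825867351754
0.51 79 -0.3719326323120192 -0.3127835058705279
0.52 83 -0.3747980138791373 -0.31289758317344507
0.53 92 -0.37497738245112605 -0.3156724749680995
0.54 84 -0.3778063422030518 -0.31578979543133934
0.55 81 -0.37798920560056026 -0.31593679286517234
0.56 96 -0.3781724540076177 -0.31599570006119115
0.57 82 -0.3756081487890224 -0.3188135310629695
0.58 65 -0.37299525238837594 -0.31893462652210186
0.59 68 -0.3677612862379119 -0.32173046503556824
0.6 54 -0.36247452323371054 -0.3245626050915495
0.61 28 -0.35179802863994675 -0.32469013109887906
0.62 23 -0.3437761843912302 -0.3274987408894658
```

```bash
python3 -m pendant '[[0.0854,-0.0275,-0.028,0,0],[0.0854,-0.0275,-0.028,0,0],[0.0854,-0.0275,-0.028,0,0],[0.0854,-0.0275,-0.028,0,0],[0.0854,-0.0275,-0.028,0,0],[0.0854,-0.0275,-0.028,0,0],[0.0854,-0.0275,-0.028,0,0],[0.0854,-0.0275,-0.028,0,0],[0.0854,-0.0128,-0.012,0,0],[0.0854,0,0,0,0],[0.0854,0,0,0,0]]'
python3 go.py 0.5605 -0.0275 0.296
python3 - <<'E'
from h import *
im,d=bot.read_camera("scene");c=pix("scene",np.array([.56,-.027,.14]));print(c)
x,y=c.round().astype(int);cv2.imwrite("pics/s1.png",cv2.resize(im[y-100:y+60,x-100:x+100],None,fx=3,fy=3))
for r in bot.pinpoint("oil_mid","scene")[:1]:print(r,onplane("scene",r["at"],.14))
E
```

```text
t: 2.92
eef_pos: [0.5602, -0.026, 0.4045]
tool_rot: [-0.0, 0.129, 0.992, -0.0]
contact_force: [-0.2, 1.3, -0.5]
gripper_width: 1.001
grasp_force: 0.0
t 2.9167 tcp [ 0.5602 -0.026   0.4045] yaw_y 75.22145244339211 tilt -0.9999999673137305 q [-0.4138  0.3035  0.4318  1.8559 -0.1477  1.0138  1.3919] F [-0.2126  1.2865 -0.4957] w 1.0012072029994499 0.0
need tool [-0.0007 -0.0013  0.1085]
[247.01325545 183.44726653]
{'at': [244.1, 185.1], 'score': 0.69} [ 0.56950316 -0.02959129  0.14      ]
```

View pics/s1.png

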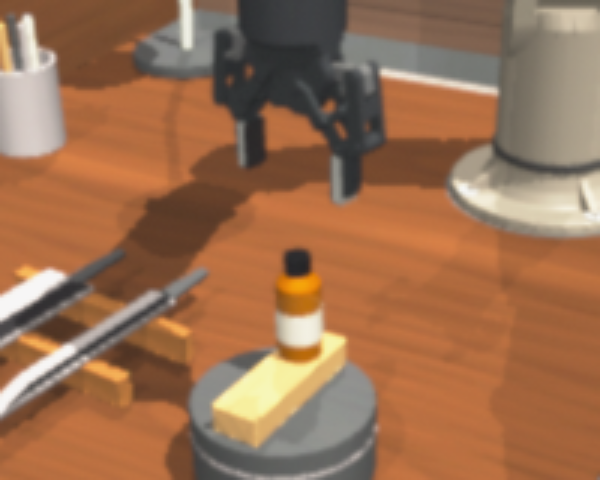

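The open fingers (crop x 250 and 345) straddle the bottle (x 299, y 310), so I'll go down and grip.

```bash
python3 -m pendant '[[0.0854,-0.0007,-0.0013,0.012,0],[0.0854,0,0,0.02,0],[0.0854,0,0,0.02,0],[0.0854,0,0,0.02,0],[0.0854,0,0,0.02,0],[0.0854,0,0,0.01,0],[0.0854,0,0,0.006,0],[0.06,0,0,0,0],[0.045,0,0,0,0],[0.03,0,0,0,0],[0.02,0,0,0,0],[0.02,0,0,0,0]]' 40
python3 -m pendant '[[0.02,0,0,0,0],[0.02,0,0,0,0],[0.02,0,0,-0.005,0],[0.02,0,0,-0.01,0],[0.02,0,0,-0.01,0],[0.02,0,0,-0.01,0],[0.02,0,0,0,0],[0.02,0,0,0,0]]' 40
python3 - <<'E'
from h import *
im,d=bot.read_camera("scene");x,y=247,170
cv2.imwrite("pics/s2.png",cv2.resize(im[y-100:y+60,x-100:x+100],None,fx=3,fy=3))
E
```

```text
t: 4.02
eef_pos: [0.5608, -0.027, 0.2979]
tool_rot: [0.001, 0.128, 0.992, 0.0]
contact_force: [-0.8, -0.4, 5.1]
gripper_width: 0.411
grasp_force: 39.8
t: 4.68
eef_pos: [0.5606, -0.0269, 0.3327]
tool_rot: [0.001, 0.128, 0.992, 0.0]
contact_force: [-0.1, -0.2, -0.9]
gripper_width: 0.412
grasp_force: 40.0
```

View pics/s2.png

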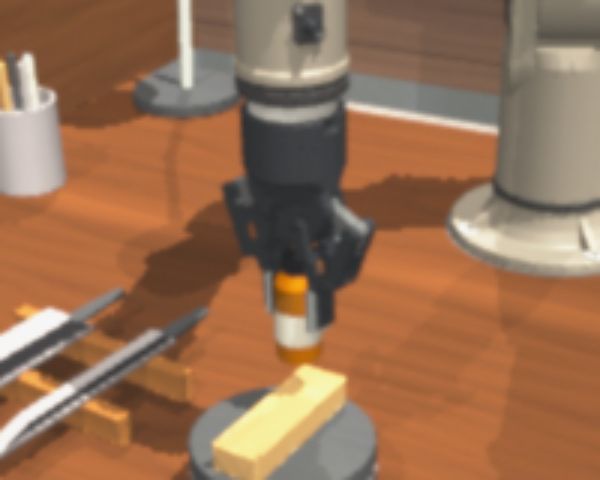

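```bash
python3 go.py 0.5085 0.278 0.40
```

```text
t 4.7333 tcp [ 0.5603 -0.0269  0.332 ] yaw_y 75.35381493815703 tilt -0.9999997841134216 q [-0.3839  0.3923  0.4059  1.9242 -0.2003  0.8635  1.4404] F [-1.1373  0.061  -1.2849] w 0.410251830634363 39.95713172480464
need tool [ 0.1271  0.2819 -0.068 ]
```

The bottle hangs upright in the jaws, clear of the block. Next, over to the tray.

```bash
python3 -m pendant '[[0.02,0.004,0.009,-0.005,0],[0.02,0.008,0.018,-0.005,0],[0.02,0.012,0.027,0,0],[0.02,0.013,0.029,0,0],[0.02,0.013,0.029,0,0],[0.02,0.013,0.029,0,0],[0.02,0.013,0.029,0,0],[0.02,0.013,0.029,0,0],[0.02,0.013,0.029,0,0],[0.02,0.012,0.026,0,0],[0.02,0.008,0.018,0,0],[0.02,0.004,0.0095,0,0]]'
python3 -m pendant '[[0.02,0,0,0,0],[0.02,0,0,0.01,0],[0.02,0,0,0.02,0],[0.02,0,0,0.02,0],[0.02,0,0,0.02,0],[0.02,0,0,0.02,0],[0.02,0,0,0.015,0],[0.02,0,0,0.01,0],[0.02,0,0,0,0]]'
python3 go.py 0.5085 0.278 0.206
```

```text
t: 5.73
eef_pos: [0.5079, 0.2815, 0.3413]
tool_rot: [-0.001, 0.125, 0.992, 0.0]
contact_force: [-1.1, -0.3, -1.3]
gripper_width: 0.411
grasp_force: 40.0
t: 6.48
eef_pos: [0.5092, 0.2749, 0.2243]
tool_rot: [-0.001, 0.129, 0.992, -0.002]
contact_force: [-0.8, -0.4, -1.4]
gripper_width: 0.411
grasp_force: 40.0
t 6.4833 tcp [0.5092 0.2749 0.2243] yaw_y 75.19059308247185 tilt -0.999988507052539 q [-0.8104  0.566   0.2719  1.938  -0.2317  0.6722  0.9163] F [-0.8272 -0.4243 -1.4349] w 0.4108462185115824 40.023804302327335
need tool [0.0015 0.0029 0.0183]
```

```bash
python3 -m pendant '[[0.02,0.001,0.003,0.006,0],[0.02,0,0,0.005,0],[0.02,0,0,0.003,0],[0.02,0,0,0.002,0],[0.02,0,0,0.0015,0],[0.02,0,0,0,0]]'
python3 go.py 0.5085 0.278 0.206
```

```text
t: 6.98
eef_pos: [0.5094, 0.2804, 0.2092]
tool_rot: [0.0, 0.128, 0.992, 0.0]
contact_force: [-0.7, 0.9, -0.5]
gripper_width: 0.408
grasp_force: 40.0
t 6.9833 tcp [0.5094 0.2804 0.2092] yaw_y 75.34909264934099 tilt -0.9999999989411325 q [-0.8085  0.5919  0.2604  1.9375 -0.2422  0.6421  0.9195] F [-0.7359  0.9344 -0.5077] w 0.4076828023497615 40.04246412310749
need tool [ 0.0002 -0.0026  0.0032]
```

```bash
for i in 1 2; do python3 -m pendant '[[0.02,0,0,0.001,0],[0.02,0,0,0,0]]' | grep -E "eef|contact"; done
```

```text
eef_pos: [0.5095, 0.2805, 0.2083]
contact_force: [-0.6, 0.1, -0.6]
eef_pos: [0.5094, 0.2805, 0.2072]
contact_force: [0.9, 0.5, -0.5]
```

```bash
for i in 1 2; do python3 -m pendant '[[0.02,0,0,0.001,0],[0.02,0,0,0,0]]' | grep -E "eef|contact"; done
```

```text
eef_pos: [0.5094, 0.2804, 0.2061]
contact_force: [0.1, -0.3, -1.4]
eef_pos: [0.5095, 0.2804, 0.2059]
contact_force: [-3.1, -0.8, 7.3]
```

Contact at z 0.206, as predicted. Release and rise.

```bash
python3 -m pendant '[[0.04,0,0,0,0],[0.05,0,0,0,0],[0.06,0,0,0,0],[0.07,0,0,0,0],[0.0854,0,0,0,0],[0.0854,0,0,0,0],[0.0854,0,0,-0.01,0],[0.0854,0,0,-0.03,0],[0.0854,0,0,-0.035,0],[0.0854,0,0,-0.035,0],[0.0854,0,0,-0.035,0],[0.0854,0,0,-0.02,0]]'
python3 - <<'E'
from h import *
np.set_printoptions(precision=4,suppress=True)
im,d=bot.read_camera("scene");x,y=373,220
cv2.imwrite("pics/s3.png",cv2.resize(im[y-100:y+80,x-120:x+120],None,fx=3,fy=3))
print(bot.pinpoint("oil_mid","scene")[:1])
for r in bot.trace("oil_mid","scene")[:1]:
    ys,xs=np.nonzero(r["mask"]);W=world("scene",d,np.c_[xs,ys]);print(np.median(W,0),W[:,2].max())
E
python3 go.py 0.519 -0.3435 0.371
```

```text
t: 8.65
eef_pos: [0.5102, 0.2803, 0.375]
tool_rot: [0.002, 0.128, 0.992, 0.002]
contact_force: [0.2, 0.8, -0.5]
gripper_width: 1.003
grasp_force: 0.0
[{'at': [378.1, 240.8], 'score': 0.55}]
[0.5246 0.2812 0.0534] 0.6397264706008905
t 8.8 tcp [0.5098 0.2805 0.3727] yaw_y 75.33330316906638 tilt -0.9999893742197575 q [-0.8789  0.3671  0.3426  1.8372 -0.1488  0.9576  0.8428] F [-1.0862  0.5933 -1.7756] w 1.0008755918756125 0.0
need tool [-0.1668 -0.6013 -0.0001]
```

View pics/s3.png

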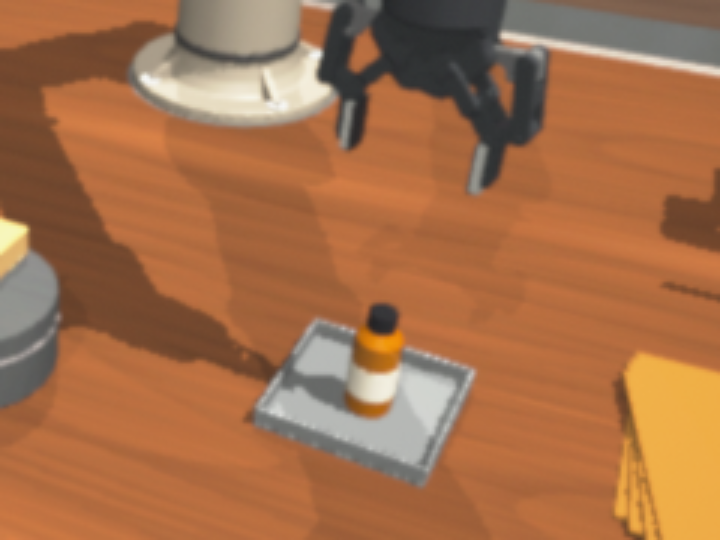

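The bottle stands upright mid-tray (crop 375,370). Next, above the broad blade.

```bash
python3 -m pendant '[[0.0854,0,0,0,-3.5],[0.0854,0,0,0,-3.5],[0.0854,-0.003,-0.017,0,0],[0.0854,-0.005,-0.034,0,0],[0.0854,-0.005,-0.034,0,0],[0.0854,-0.005,-0.034,0,0],[0.0854,-0.005,-0.034,0,0],[0.0854,-0.005,-0.034,0,0],[0.0854,-0.005,-0.034,0,0],[0.0854,-0.005,-0.034,0,0],[0.0854,-0.005,-0.034,0,0],[0.0854,-0.005,-0.034,0,0]]' 60
python3 -m pendant '[[0.0854,-0.005,-0.034,0,0],[0.0854,-0.005,-0.034,0,0],[0.0854,-0.005,-0.034,0,0],[0.0854,-0.005,-0.034,0,0],[0.0854,-0.005,-0.034,0,0],[0.0854,-0.005,-0.034,0,0],[0.0854,-0.005,-0.034,0,0],[0.0854,-0.004,-0.026,0,0],[0.0854,-0.003,-0.015,0,0],[0.0854,0,0,0,0]]' 60
python3 - <<'E'
from h import *
np.set_printoptions(precision=4,suppress=True)
im,d=bot.read_camera("scene")
x,y=160,170
cv2.imwrite("pics/s4.png",cv2.resize(im[y-110:y+80,x-100:x+140],None,fx=3,fy=3))
for r in bot.pinpoint("blade_mid","scene")[:2]:print(r,onplane("scene",r["at"],.034))
Q=np.load("Q.npy");b=[];
# yaw/centre fit over the parallel part from both edges
X=np.arange(.472,.556,.006);lo=[Q[abs(Q[:,0]-x)<.003,1].min() for x in X];hi=[Q[abs(Q[:,0]-x)<.003,1].max() for x in X]
c=np.polyfit(X,(np.array(lo)+hi)/2,1);print("yaw",np.degrees(np.arctan(c[0])),"y at .519",np.polyval(c,.519),"heel",Q[(Q[:,1]<-.345)][:,0].min())
E
python3 go.py 0.519 -0.3435 0.185
```

```text
t: 9.8
eef_pos: [0.513, -0.0476, 0.3691]
tool_rot: [-0.001, 0.067, 0.998, -0.0]
contact_force: [1.2, 0.6, 0.2]
gripper_width: 1.0
grasp_force: 0.0
t: 10.63
eef_pos: [0.5167, -0.332, 0.369]
tool_rot: [-0.001, 0.07, 0.998, -0.001]
contact_force: [-0.3, -0.2, 1.6]
gripper_width: 0.997
grasp_force: 0.0
yaw -7.053021524772938 y at .519 -0.3435749952935042 heel 0.46189471351160216
t 10.7333 tcp [ 0.5179 -0.3281  0.3688] yaw_y 82.26922001523837 tilt -0.9999964431746396 q [ 0.077   0.4484  0.5184  1.7725 -0.2592  0.9917  2.1325] F [ 0.4     0.3002 -0.4371] w 1.0012930998422342 0.0
need tool [-0.0037 -0.0152  0.1838]
```

View pics/s4.png

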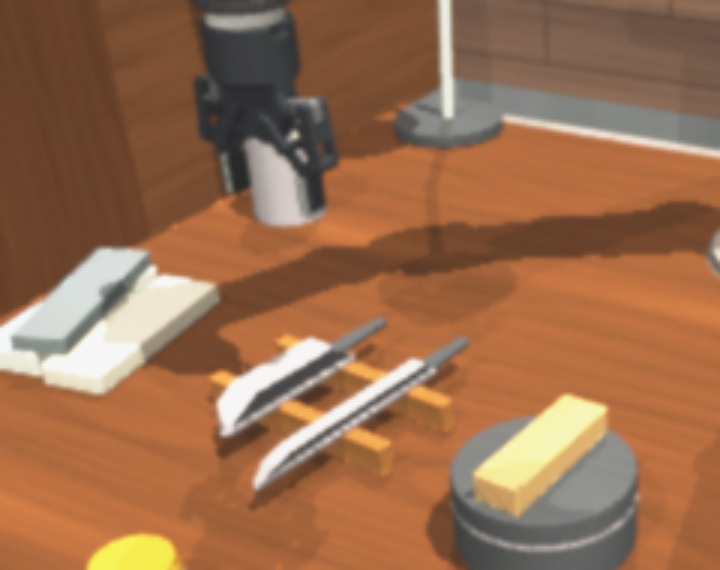

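The gripper (fingers at crop 235 and 320) is above the broad blade (290,375); the slim one (350,420) lies clear. Descend in two stages.

```bash
python3 -m pendant '[[0.0854,-0.003,-0.015,0,-0.7],[0.0854,0,0,0.02,0],[0.0854,0,0,0.03,0],[0.0854,0,0,0.03,0],[0.0854,0,0,0.03,0],[0.0854,0,0,0.02,0],[0.0854,0,0,0.01,0],[0.0854,0,0,0,0],[0.0854,0,0,0,0]]' 60 >/dev/null
python3 go.py 0.518 -0.3435 0.181
```

```text
t 11.4833 tcp [ 0.5198 -0.3426  0.2303] yaw_y 83.10640100493751 tilt -0.9999997887763422 q [ 0.173   0.6363  0.4269  1.8373 -0.3707  0.7479  2.2519] F [-0.4757 -0.0841  0.7333] w 1.0002528811153601 0.0
need tool [ 0.0016 -0.0011  0.0493]
```

```bash
python3 -m pendant '[[0.0854,0.0015,-0.001,0.01,0],[0.0854,0,0,0.01,0],[0.0854,0,0,0.01,0],[0.0854,0,0,0.008,0],[0.0854,0,0,0.006,0],[0.0854,0,0,0.005,0],[0.0854,0,0,0,0],[0.075,0,0,0,0],[0.07,0,0,0,0],[0.065,0,0,0,0],[0.06,0,0,0,0],[0.05,0,0,0,0]]' 60
python3 -m pendant '[[0.04,0,0,0,0],[0.04,0,0,0,0],[0.04,0,0,0,0],[0.04,0,0,0,0]]' 60
```

```text
t: 12.48
eef_pos: [0.5179, -0.3445, 0.1821]
tool_rot: [0.0, 0.061, 0.998, -0.0]
contact_force: [-0.9, -0.5, 4.6]
gripper_width: 0.683
grasp_force: 63.6
t: 12.82
eef_pos: [0.5179, -0.3445, 0.1821]
tool_rot: [0.001, 0.061, 0.998, -0.0]
contact_force: [-0.5, 1.2, 6.0]
gripper_width: 0.692
grasp_force: 63.6
```

```bash
python3 -m pendant '[[0.04,0,0,0,0],[0.04,0,0,0,0],[0.04,0,0,-0.005,0],[0.04,0,0,-0.01,0],[0.04,0,0,-0.02,0],[0.04,0,0,-0.025,0],[0.04,0,0,-0.025,0],[0.04,0,0,-0.02,0],[0.04,0,0,-0.01,0],[0.04,0,0,-0.005,0],[0.04,0,0,0,0],[0.04,0,0,0,0]]' 90
python3 - <<'E'
from h import *
np.set_printoptions(precision=4,suppress=True)
im,d=bot.read_camera("scene")
x,y=160,160
cv2.imwrite("pics/s5.png",cv2.resize(im[y-100:y+80,x-100:x+140],None,fx=3,fy=3))
# block from depth, top camera if visible
im,d=bot.read_camera("top")
ys,xs=np.mgrid[0:384,0:512];W=world("top",d,np.c_[xs.ravel(),ys.ravel()])
m=(np.hypot(W[:,0]-.588,W[:,1]+.028)<.1)&(abs(W[:,2]-.095)<.006);print(m.sum(),cv2.minAreaRect(W[m,:2].astype(np.float32)))
Q=W[m];e=np.linalg.eigh(np.cov(Q[:,:2].T));print(Q.mean(0),e[1][:,1])
for r in bot.pinpoint("block_top","top")[:1]:print(r,onplane("top",r["at"],.095))
E
python3 go.py 0.589 -0.029 0.302
```

```text
t: 13.82
eef_pos: [0.5175, -0.3438, 0.3003]
tool_rot: [-0.001, 0.061, 0.998, 0.0]
contact_force: [0.0, -0.4, -4.0]
gripper_width: 0.677
grasp_force: 96.9
758 ((0.589239776134491, -0.02890092320740223), (0.03992344066500664, 0.13013535737991333), 85.6042709350586)
[ 0.5887 -0.0288  0.0942] [-0.9971  0.0762]
{'at': [273.3, 182.7], 'score': 0.85} [ 0.5899 -0.023   0.095 ]
t 13.9667 tcp [ 0.5174 -0.3439  0.2997] yaw_y 83.04781296134699 tilt -0.9999966660930815 q [ 0.1359  0.5434  0.4797  1.8058 -0.3167  0.8717  2.2128] F [ 0.6274 -0.1614 -4.1319] w 0.6783136593214301 96.93342089653015
need tool [-0.033   0.3212 -0.0021]
```

View pics/s5.png

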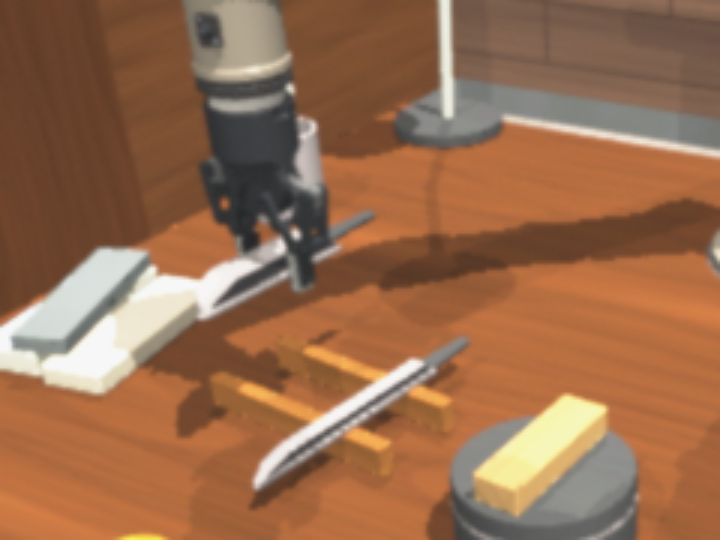

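The blade hangs level in the jaws and only the slim one is left on the battens (crop 350,420). Next, to above the block.

```bash
python3 -m pendant '[[0.04,0,0,0,-1.3],[0.04,0,0,0,-1.3],[0.04,-0.002,0.0115,0,0],[0.04,-0.003,0.02,0,0],[0.04,-0.004,0.03,0,0],[0.04,-0.005,0.035,0,0],[0.04,-0.005,0.035,0,0],[0.04,-0.005,0.035,0,0],[0.04,-0.005,0.035,0,0],[0.04,-0.005,0.035,0,0],[0.04,-0.005,0.03,0,0],[0.04,-0.004,0.025,0,0]]' >/dev/null
python3 -m pendant '[[0.04,-0.003,0.018,0,0],[0.04,-0.001,0.01,0,0],[0.04,0,0,0,0],[0.04,0,0,0,0],[0.04,0,0,0,0]]'
python3 go.py 0.589 -0.029 0.247
python3 - <<'E'
from h import *
im,d=bot.read_camera("top")
cv2.imwrite("pics/t6.png",cv2.resize(im[130:240,220:330],None,fx=5,fy=5))
for r in bot.pinpoint("blade_mid","top")[:1]:print(r,onplane("top",r["at"],.153))
for r in bot.trace("blade_mid","top")[:1]:
    ys,xs=np.nonzero(r["mask"]);Q=np.array([onplane("top",p,.153) for p in np.c_[xs,ys]])
    print(r["score"],Q.min(0),Q.max(0))
E
```

```text
t: 15.38
eef_pos: [0.5884, -0.0311, 0.3012]
tool_rot: [-0.0, 0.039, 0.999, -0.001]
contact_force: [0.0, -1.6, -2.9]
gripper_width: 0.677
grasp_force: 96.9
t 15.3833 tcp [ 0.5884 -0.0311  0.3012] yaw_y 85.51576815177785 tilt -0.9999994299058883 q [-0.3956  0.4871  0.4514  1.8823 -0.2778  0.8343  1.6911] F [ 0.0399 -1.6186 -2.8568] w 0.677447735750972 96.91502094268799
need tool [-0.0004  0.0021  0.0542]
0.34 [0.48400776 0.23561471 0.153     ] [0.51807728 0.27722388 0.153     ]
```

View pics/t6.png

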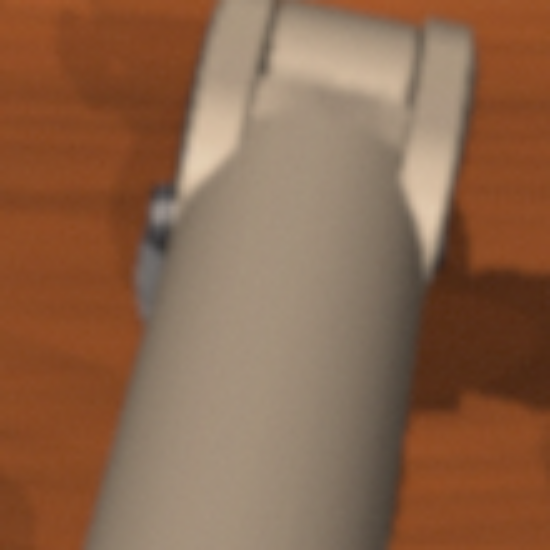

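The arm hides the blade from above, so I'll rely on the arm's pose. Contact should come at TCP z ≈ 0.247.

```bash
python3 -m pendant '[[0.04,0,0.002,0.005,0],[0.04,0,0,0.01,0],[0.04,0,0,0.01,0],[0.04,0,0,0.01,0],[0.04,0,0,0.008,0],[0.04,0,0,0.004,0],[0.04,0,0,0.002,0],[0.04,0,0,0,0],[0.04,0,0,0,0]]'
for i in 1 2 3; do python3 -m pendant '[[0.04,0,0,0.001,0],[0.04,0,0,0,0]]' | grep -E "eef|contact"; done
```

```text
t: 16.28
eef_pos: [0.5892, -0.0273, 0.2523]
tool_rot: [0.0, 0.038, 0.999, -0.0]
contact_force: [-0.2, -0.6, -4.0]
gripper_width: 0.675
grasp_force: 96.9
eef_pos: [0.5892, -0.0272, 0.2516]
contact_force: [-0.2, -0.8, -2.9]
eef_pos: [0.5891, -0.0272, 0.2503]
contact_force: [0.3, -0.3, -2.9]
eef_pos: [0.589, -0.0272, 0.2491]
contact_force: [0.1, -0.1, -3.6]
```

```bash
python3 -m pendant '[[0.04,0,-0.0015,0.001,0],[0.04,0,0,0,0]]' | grep -E "eef|contact"; for i in 1 2; do python3 -m pendant '[[0.04,0,0,0.001,0],[0.04,0,0,0,0]]' | grep -E "eef|contact"; done
python3 - <<'E'
from h import *
im,d=bot.read_camera("scene")
x,y=240,190
cv2.imwrite("pics/s7.png",cv2.resize(im[y-60:y+70,x-80:x+80],None,fx=4,fy=4))
E
```

```text
eef_pos: [0.5888, -0.0291, 0.2481]
contact_force: [-0.8, 0.2, -3.0]
eef_pos: [0.589, -0.029, 0.2474]
contact_force: [-0.8, -0.8, -0.8]
eef_pos: [0.589, -0.0291, 0.2473]
contact_force: [-4.0, 0.4, 9.0]
```

View pics/s7.png

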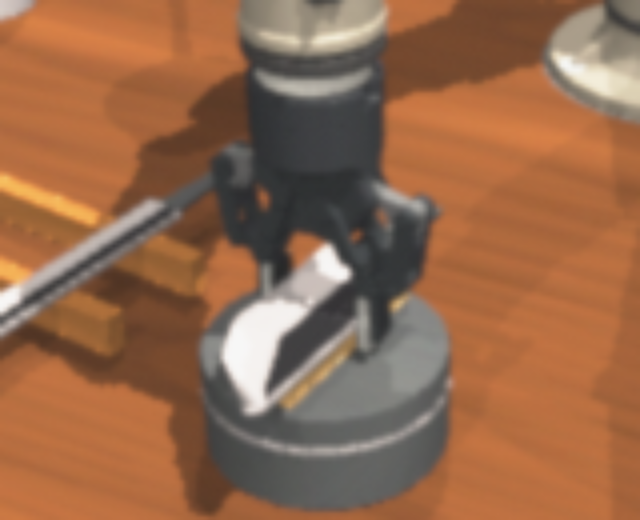

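The blade (crop 290,330) rests on the block with the block's edge showing beneath. Contact is at the predicted height. Release, rise and check.

```bash
python3 -m pendant '[[0.06,0,0,-0.0005,0],[0.065,0,0,0,0],[0.07,0,0,0,0],[0.0854,0,0,0,0],[0.0854,0,0,0,0],[0.0854,0,0,0,0],[0.0854,0,0,0,0],[0.0854,0,0,-0.01,0],[0.0854,0,0,-0.025,0],[0.0854,0,0,-0.03,0],[0.0854,0,0,-0.03,0],[0.0854,0,0,-0.03,0]]'
python3 -m pendant '[[0.0854,0.02,0,-0.02,0],[0.0854,0.035,0,0,0],[0.0854,0.035,0,0,0],[0.0854,0.035,0,0,0],[0.0854,0.02,0,0,0],[0.0854,0,0,0,0],[0.0854,0,0,0,0],[0.0854,0,0,0,0]]'
python3 - <<'E'
from h import *
np.set_printoptions(precision=4,suppress=True)
im,d=bot.read_camera("top")
for r in bot.pinpoint("blade_mid","top")[:1]:print(r,onplane("top",r["at"],.1))
a,d=bot.read_camera("scene")
for n,z in(("blade_mid",.1),("oil_mid",.048)):
    for r in bot.pinpoint(n,"scene")[:1]:print(n,r,onplane("scene",r["at"],z))
for r in bot.trace("blade_mid","scene")[:1]:
    ys,xs=np.nonzero(r["mask"]);W=world("scene",d,np.c_[xs,ys]);W=W[abs(W[:,2]-.101)<.012]
    A=np.c_[W[:,:2],np.ones(len(W))];print(len(W),W.mean(0),"plane",np.linalg.lstsq(A,W[:,2],rcond=None)[0],cv2.minAreaRect(W[:,:2].astype(np.float32)))
A=cv2.resize(a[120:300,140:440],None,fx=2,fy=2);cv2.imwrite("pics/s8.png",A)
E
```

```text
t: 18.33
eef_pos: [0.5887, -0.029, 0.3737]
tool_rot: [0.0, 0.038, 0.999, -0.0]
contact_force: [0.6, 0.8, -0.1]
gripper_width: 0.998
grasp_force: 0.0
t: 19.0
eef_pos: [0.4451, -0.0178, 0.3925]
tool_rot: [0.001, 0.038, 0.999, 0.0]
contact_force: [-0.4, -0.2, -0.4]
gripper_width: 0.997
grasp_force: 0.0
{'at': [276.3, 184.1], 'score': 0.74} [ 0.5857 -0.0306  0.1   ]
blade_mid {'at': [239.0, 205.7], 'score': 0.58} [ 0.5985 -0.0286  0.1   ]
oil_mid {'at': [376.5, 240.9], 'score': 0.92} [0.5196 0.2788 0.048 ]
1085 [ 0.6041 -0.0251  0.1002] plane [ 0.0017 -0.0149  0.0988] ((0.582635223865509, -0.027974791824817657), (0.06129484623670578, 0.23104511201381683), 85.1028823852539)
```

View pics/s8.png

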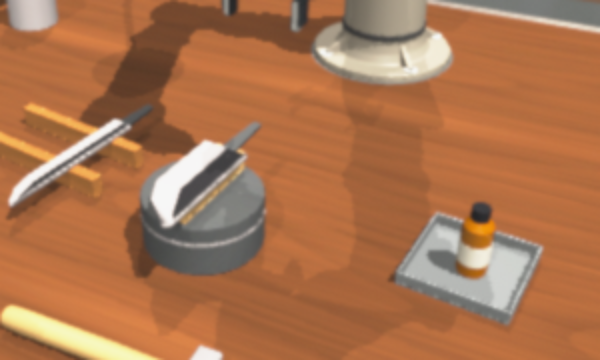

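The blade (crop 205,180) lies flat and centred along the block, and the bottle (475,240) stands in the tray. Handing in.

```bash
python3 -c "
from station import bot
print(bot.hand_in())"
```

```text
the job is handed in; nothing more can be done
None
```

I handed the job in at about 19 s on the robot's clock: the oil bottle stands upright in the tray, and the broad blade lies flat and centred along the block, its middle about 4 mm from the block's centre; hand-in returned no verdict.

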